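# Snug the wrench on the gas-inlet nut and tighten it to the mark

### The job

The adjustable wrench lies around the brass nut of the lab's gas inlet with its jaw too wide. Roll the wrench's worm with a fingertip until the jaw is snug on the nut, pressing it gently and without pushing on the jaw itself; only then push the wrench's handle to tighten the nut clockwise until the red stripe on the nut lines up with the red stripe on the plate. Never touch the nut with the fingers, leave the wrench lying flat on the snug nut, and leave everything else where it is.

Things in the scene. Friction and masses are not known exactly. Their poses are not given: they have to be found in the camera images.
- nut (a joint): Turn of the brass hexagon nut about its upright axis, rad: 0 at the start, growing clockwise from above; the red stripe on its top meets the plate's red stripe at 0.61. Stiff (about 0.4 N m), stays where left, no stop there. 32 mm across flats, 21 mm tall, standing on the plate, a plain round boss 18 mm wide and 8 mm high on top.
- nut_top (a point): Centre of the nut's top face, on its axis, 21 mm above the plate's top. Its x axis points along the red stripe (and lies along the wrench's x axis when the wrench is square on the nut); z is up.
- jaw (a joint): Travel of the wrench's sliding jaw (bare metal, -y side of the mouth), in m: 0 with the mouth 40 mm wide, 0.008 with it 32 mm wide, snug on the nut (it cannot close further on it). Starts between about 0.0015 and 0.0045. Driven only by the worm, 0.8 mm per radian, which locks it against being pushed back by up to about 35 N.
- worm_top (a point): Highest point, mid-length, of the wrench's worm at rest, 22 mm above the plate, 46 mm behind the nut's centre (-x) and 6 mm to -y of it. Axes are the wrench's (x from handle to mouth, z up). Dragging the worm's top to +x, towards the nut, closes the jaw; to -x opens it. A fingertip 20 mm long moves the jaw 1.5 to 2 mm per drag. The worm is rigid, it does not sink under the press.
- worm: The worm: knurled brass roller 16 mm in diameter, 24 mm long, axis along the wrench's y, in a window of its head, standing 8 mm proud of the head's top. Origin on its axis at mid-length (turns with it). Turning it takes about 3 N of drag at its rim, 4 N and more when the jaw comes snug (a press of about 9 N does it); pressed too lightly, the finger slips. More than 35 N on it damages it.
- wrench: Loose adjustable wrench, 215 mm long, 14 mm thick, about 0.37 kg, flat on the plate around the nut. Origin on its underside at the nut's centre when snug; x from handle to open mouth, y from sliding jaw to fixed jaw, z up. Fixed jaw's inner face at y = +16 mm; jaws end at x = +15 mm, throat at -21 mm; head from x = -80 to -21 mm, 70 mm wide.
- handle (a point): Point on the centre line of the wrench's blue handle, half-way up (7 mm above the plate), 150 mm behind the nut's centre. The handle is a bar 22 mm wide and 14 mm high from 79 to 200 mm behind the nut's centre. Axes are the wrench's; turning the nut clockwise moves the handle to the wrench's +y side, so push on its -y side.
- throat (a point): Point on the wrench half-way up, at the nut's centre when snug.
- inlet: Fixed grey plate 240 x 300 mm let into the bench, carrying the nut; its top is 20 mm above its origin and, differing each time, 20 to 32 mm above the bench. Origin under the nut's axis; it reaches 130 mm to -x, 110 mm to +x, 75 mm to -y and 225 mm to +y of that. Its red stripe is on top, 23 to 68 mm from the nut's axis.
- gasket: Black rubber ring, 34 mm across, 5 mm high, lying on the plate; leave alone. Origin under its centre.
- spare_nut: Small brass nut, 19 mm across flats, 12 mm high, lying on the plate; leave alone. Origin under its centre.
- tube_rack: Beige rack 110 x 170 mm, 110 mm high with its capped sample tubes, to the left; leave alone. Origin under its centre.
- cup_rack: White rack 150 x 45 mm, about 65 mm high with its glass cups, to the left; leave alone. Origin under its centre.
- reagent: Amber bottle 60 mm across, 120 mm high, to the right; leave alone. Origin under its centre.
- pot: White jar with red cap, 52 mm across, 60 mm high, to the right; leave alone. Origin under its centre.
- screwdriver: Screwdriver 180 mm long lying to the right; leave alone.
- parts_tray: Yellow divided tray 120 x 160 x 30 mm beyond the plate on the left; leave alone. Origin under its centre.
Things that resemble listed ones, but are neither listed nor needed, are in the scene too. Of the things like the wrench, leave any that is orange or purple; of the rest the larger one is meant.

How it is judged:
By the outcome, as a careful person would: the job done as asked, in the order asked, and still so for the second after the job is handed in, with the robot touching nothing.
It also fails if it takes over 72 s, if anything falls off the work surface, if the arm or the gripper's body presses on something with over 40 N, if the wrist force passes 120 N, or if a joint passes its speed limit or range.

### The arm

A 7-joint arm with a two-finger parallel gripper is mounted at the origin on the work surface. World frame = base frame: x ahead of the robot, y to its left, z up, the work surface at z = 0. Lengths are in mm, angles in rad, forces in N, time in s.
With the tool pointing down it reaches from about 350 to 775 mm from the base axis. Payload 3.1 kg.
Tool frame: the origin (TCP) lies midway between the tips of the shut fingers; the grasp point (between the pads) lies 19 mm behind it; y points along the fingers, z is the direction in which the jaws open and shut, and the axes are right-handed (so a half turn about y gives the same grasp; the last joint's range is limited). The gripper opens to 85 mm and grips with 20 to 120 N. Pads are 22 mm wide; open, the fingers measure 114 mm over their backs; the gripper's body (76 mm by 85 mm) begins 54 mm behind the grasp point. The pads swing forward as they close: fully open they stand 13 mm farther back than shut.
Start: joints at [-1.299, 0.311, 0.014, 1.512, -0.004, 1.319, -0.027], TCP at [169.744, 523.168, 231.304] pointing down, gripper open.
Joint ranges: [-2.7, 2.7], [-0.3, 1.91], [-1.27, 1.3], [0.12, 2.57], [-1.44, 4.58], [0.2, 2.03], [-3.05, 3.05]. Speed limits (rad/s): [2.79, 2.79, 3.14, 3.14, 3.14, 3.14, 3.14].

### API

Orientations are given as a rotation vector (axis times angle).
In Python, from bench import * gives the robot as it stands. The module is installed in compiled form; this text tells all that it offers.
- The arm moves only by the shell command python3 -m creep 'ROWS'. ROWS is JSON, one flat list of numbers, 7 for each row, row after row: the shift along the tool's x, y, z in cm, then the turn, a rotation vector about the tool's x, y, z in rad, then the finger opening in cm, from 0 to 8.54. A call has 1 to 20 rows; each row is the pose to reach, as a shift and turn from the pose commanded when the call began, along the tool's axes at that moment; what a row does not reach only later rows make up. A row lasts 1/12 s, in which the tool goes at most 41.7 mm and 7.16 degrees, less where a joint would pass 70% of its speed; a pose out of reach is approached as far as the arm can. A call with a gripper value outside its range is refused whole. The fingers move at their own pace and stop on an object; the grip force is fixed at half the most. Time passes only in rows, so rows that repeat a pose let the fingers close. It gives the time, the measured TCP pose, the force and the opening at its end, in the units of the state.
- get_obs(): the state, without advancing time (a new reading comes with each control period).
- grab_frame(name): name is "scene" or "side" or "wrist"; returns a dict with "color" (400x640x3 uint8, blue, green, red), "vertical_fov" (degrees; the focal length in pixels is half the picture's height over the tangent of half this angle, whatever the lens; pixels are square), "cx", "cy" (the principal point, pixels), "dist" ([k1, k2, p1, p2, k3] as OpenCV has them; the pictures are not rectified), "eye" and "rotation" of the camera in the world; the wrist camera has in their place "T_tool_cam" (4x4, takes a point from camera to tool coordinates, whose origin is the TCP and whose axes are the tool frame's). Camera axes: x right, y up, looking along -z (the intrinsics and any distortion apply to the point x, -y, -z); pixel columns grow to the right and rows downward; lengths in mm; the calibration is good to about 2 mm. A picture is of the moment at which its call begins: read the wrist's pose just before it. There is no depth.
- finish_job(): hands the job in, once; it reports no verdict.
The state is a dict: "time_s": time; "joint_positions": joint angles; "joint_velocities": joint speeds; "tau": joint torques, N m; "ee_pos": TCP position; "orientation": TCP orientation; "contact_force": force on the tool from outside, world axes, zero at the start; "ft_torque": the same for the moment, N m; "finger_gap": opening from 0.0 (shut) to 1.0 (fully open).
Only numpy, scipy, OpenCV 4.12 (cv2) and the standard library are available. Lean on these libraries where they do the work, as an engineer would, in place of code of your own. Each camera call takes 0.05 s, during which the arm holds its last target. There are 200 camera calls.

## Working session

There is one attempt and no reset: what is moved stays moved. The work goes in short steps, Python scripts to look and compute and a shell command to move; the robot and the scene stay as the last step left them, time stands still between calls to the robot, and variables do not carry over. Pictures are saved under pics/ and viewed, about 8 in all and at most 12, crops included, and the job is handed in when it is done.

```bash
mkdir -p pics; ls
cat > h.py <<'E'
from bench import *
import numpy as np, cv2
from scipy.spatial.transform import Rotation as R
def cam(name):
    o=get_obs(); f=grab_frame(name); im=np.array(f["color"]).astype(np.uint8)
    fl=200/np.tan(np.radians(f["vertical_fov"])/2)
    K=np.array([[fl,0,f["cx"]],[0,fl,f["cy"]],[0,0,1]]); d=np.array(f["dist"],float)
    if name=="wrist":
        T=np.eye(4);T[:3,:3]=R.from_rotvec(o["orientation"]).as_matrix();T[:3,3]=o["ee_pos"]
        T=T@np.array(f["T_tool_cam"]);eye=T[:3,3];rot=T[:3,:3]
    else:
        eye=np.array(f["eye"],float);rot=np.array(f["rotation"],float)
        if rot.shape!=(3,3): rot=R.from_rotvec(rot).as_matrix()
    return dict(im=im,K=K,d=d,eye=eye,rot=rot)
def rays(c,px):
    p=cv2.undistortPoints(np.array(px,float).reshape(-1,1,2),c["K"],c["d"]).reshape(-1,2)
    return np.c_[p[:,0],-p[:,1],-np.ones(len(p))]@c["rot"].T
def onz(c,px,z):
    r=rays(c,px); return c["eye"]+r*((z-c["eye"][2])/r[:,2])[:,None]
def tri(cs,pxs):
    A=np.zeros((3,3));b=np.zeros(3)
    for c,p in zip(cs,pxs):
        u=rays(c,[p])[0];u/=np.linalg.norm(u);P=np.eye(3)-np.outer(u,u);A+=P;b+=P@c["eye"]
    x=np.linalg.solve(A,b)
    return x
def proj(c,X):
    q=(np.atleast_2d(X)-c["eye"])@c["rot"]; q=q*[1,-1,-1]
    return cv2.projectPoints(q,np.zeros(3),np.zeros(3),c["K"],c["d"])[0].reshape(-1,2)
E
python3 - <<'E'
from h import *
for n in("scene","side","wrist"):
    c=cam(n);cv2.imwrite(f"pics/{n}0.png",c["im"]);print(n,c["eye"].round(1),c["K"][0,0],c["d"]);print(c["rot"].round(3))
o=get_obs();print(o);print(R.from_rotvec(o["orientation"]).as_matrix().round(3))
a=[cv2.imread(f"pics/{n}0.png") for n in("scene","side")]
E
```

```text
pics
scene [1260.8 -308.4  725.1] 361.8654783621003 [-0.04705064  0.          0.          0.          0.        ]
[[ 0.409 -0.58   0.705]
 [ 0.913  0.264 -0.313]
 [-0.004  0.771  0.637]]
side [  -69.8 -1002.5   865.8] 514.7380198227747 [-0.12236611  0.          0.          0.          0.        ]
[[ 0.859  0.296 -0.419]
 [-0.513  0.486 -0.708]
 [-0.006  0.822  0.569]]
wrist [ 93.  547.7 373.2] 291.90323931360086 [-0.00709562  0.          0.          0.          0.        ]
[[ 0.309 -0.903 -0.299]
 [ 0.951  0.293  0.1  ]
 [-0.002 -0.315  0.949]]
{'time_s': 0.15, 'joint_positions': array([-1.29870642,  0.31159855,  0.01399377,  1.51267469, -0.00440804,
        1.31918586, -0.02716746]), 'joint_velocities': array([ 0.00086923, -0.00193835,  0.00028238, -0.00505472, -0.00030888,
       -0.00065149,  0.00033757]), 'tau': array([ 3.94911976e-04, -3.80274224e+01,  1.46374027e-01, -2.30849236e+01,
        1.23284358e-02,  9.73738963e-03, -8.59626482e-06]), 'ee_pos': array([169.57980476, 522.63333712, 230.44521501]), 'orientation': array([-1.55856666,  0.24641395, -0.24607553]), 'contact_force': array([-0.21984485,  0.02601179, -0.1988803 ]), 'ft_torque': array([ 0.02776571, -0.01227731, -0.02664553]), 'finger_gap': 0.9994112534069798}
[[ 0.951 -0.     0.309]
 [-0.309 -0.002  0.951]
 [ 0.    -1.    -0.002]]
```

View pics/scene0.png

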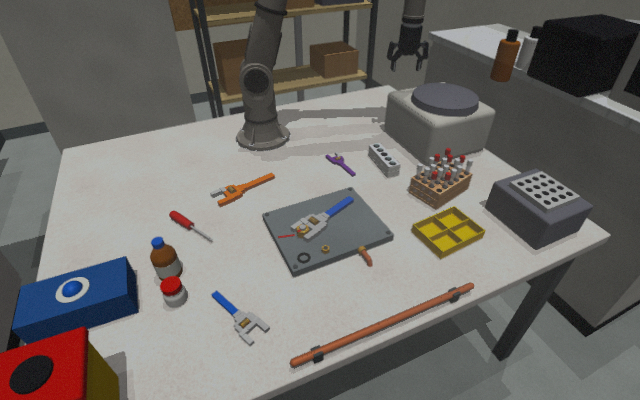

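View pics/side0.png

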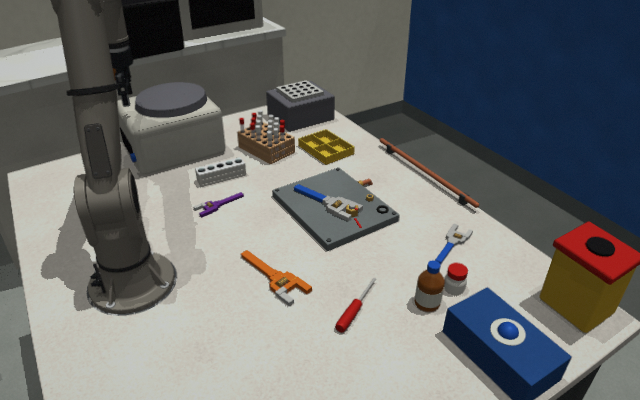

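Candidates for the wrench are, in scene-view pixels: the blue one on the plate (320,218), a blue one on the bench (240,318), orange (243,188) and purple (340,165). I choose the one on the plate around the nut and check it in a close crop.

Run:
```python
from h import *
a=cv2.imread("pics/scene0.png")[185:275,255:400];b=cv2.imread("pics/side0.png")[165:250,265:405]
a=cv2.resize(a,None,fx=5.5,fy=5.5,interpolation=2)[:300*2];b=cv2.resize(b,None,fx=5.5,fy=5.5,interpolation=2)
a=cv2.resize(a,(480,300));b=cv2.resize(b,(480,300))
cv2.imwrite("pics/crop0.png",np.vstack([a,b]))
s=cam("scene");d=cam("side")
# blue handle mask
for n,c,box in(("scene",s,(185,275,255,400)),("side",d,(165,250,265,405))):
    y0,y1,x0,x1=box;im=c["im"][y0:y1,x0:x1].astype(int)
    m=(im[...,0]>im[...,2]+60);ys,xs=np.nonzero(m);P=np.c_[xs+x0,ys+y0]
    e=cv2.fitLine(P.astype(np.float32),2,0,.01,.01).ravel();t=(P-e[2:])@e[:2]
    print(n,len(P),P.mean(0),e[2:]+e[:2]*t.min(),e[2:]+e[:2]*t.max())
print(tri([s,d],[(302,231),(346,208)]))
```

```text
scene 176 [338.86363636 205.44886364] [326.22433973 213.84343221] [351.64505705 196.95992455]
side 185 [309.46486486 191.61081081] [294.61246785 185.50915633] [325.15508816 198.05664968]
[588.56414426 -61.75753188  32.71529004]
```

View pics/crop0.png

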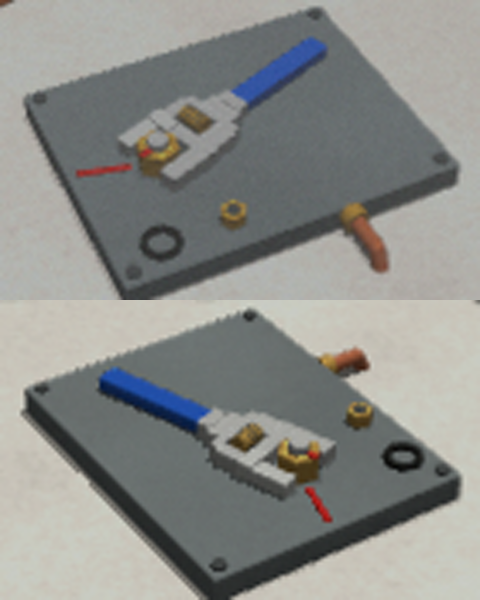

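The chosen wrench is right: blue handle, around the boss-topped nut at scene (302,227) / side (352,208). Its worm is visible, and the nut's stripe lies off the plate stripe. Now I compute its pose coarsely to bring the wrist camera over it.

Run:
```python
from h import *
s=cam("scene");d=cam("side")
boss=tri([s,d],[(302.4,227),(352.5,207.8)]);print("boss",boss)
h=tri([s,d],[(338.9,205.4),(309.5,191.6)]);print("handle mid",h)
e=tri([s,d],[(351.6,197),(294.6,185.5)]);print("hend",e)
v=boss-e;print(np.degrees(np.arctan2(v[1],v[0])),np.linalg.norm(v[:2]),np.linalg.norm((boss-h)[:2]))
for c,pts in((s,[(28,100),(316,14),(457,170),(122,290)]),):
    P=[(255+x/3.31,185+y/3.333) for x,y in pts];print(onz(c,P,27).round(0))
w=cam("wrist");o=get_obs();T=R.from_rotvec(o["orientation"]).as_matrix()
print("cam in tool",T.T@(w["eye"]-o["ee_pos"]),"\n",(T.T@w["rot"]).round(3))
```

```text
boss [595.94353106 -69.30453393  44.97579149]
handle mid [542.83220674  69.11292898  34.80781866]
hend [522.5980783  121.938086    33.54337174]
-69.01716047988002 204.82503538555656 148.25723190281923
[[ 481. -143.   27.]
 [ 478.  143.   27.]
 [ 709.  152.   27.]
 [ 711. -142.   27.]]
cam in tool [-8.05394091e+01 -1.42773483e+02 -4.36203814e-02] 
 [[ 0.001 -0.949 -0.315]
 [ 0.     0.315 -0.949]
 [ 1.     0.     0.001]]
```

```bash
python3 -m creep '[30,2,-22,0,0.45,0,4, 30,2,-22,0,0.45,0,0, 30,2,-22,0,0.45,0,0, 30,2,-22,0,0.45,0,0, 30,2,-22,0,0.45,0,0, 30,2,-22,0,0.45,0,0, 30,2,-22,0,0.45,0,0, 30,2,-22,0,0.45,0,0, 58.8,5,-43.1,0,0.89,0,0, 58.8,5,-43.1,0,0.89,0,0, 58.8,5,-43.1,0,0.89,0,0, 58.8,5,-43.1,0,0.89,0,0, 58.8,5,-43.1,0,0.89,0,0, 58.8,5,-43.1,0,0.89,0,0, 58.8,5,-43.1,0,0.89,0,0, 58.8,5,-43.1,0,0.89,0,0, 58.8,5,-43.1,0,0.89,0,0, 58.8,5,-43.1,0,0.89,0,0, 58.8,5,-43.1,0,0.89,0,0, 58.8,5,-43.1,0,0.89,0,0]'
python3 - <<'E'
from h import *
c=cam("wrist");cv2.imwrite("pics/w1.png",c["im"]);o=get_obs();print(o["time_s"],o["ee_pos"],R.from_rotvec(o["orientation"]).as_matrix().round(3),o["joint_positions"].round(2),o["contact_force"],o["finger_gap"])
np.savez("w1.npz",**c)
E
```

```text
time_s: 2.07
ee_pos: [596.0, -70.2, 180.7]
orientation: [-1.361, 0.938, -0.937]
contact_force: [0.2, 0.4, -0.1]
finger_gap: -0.002
2.1167 [595.82924025 -67.89453891 180.9133664 ] [[ 0.359 -0.001  0.934]
 [-0.934  0.001  0.359]
 [-0.001 -1.    -0.001]] [-0.3   0.48  0.57  1.46 -0.26  1.27  0.66] [-0.23162024 -0.43177618 -0.23476231] -0.0010361114759940395
```

View pics/w1.png

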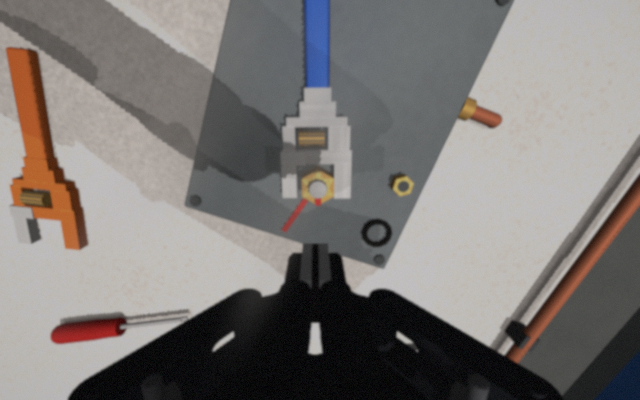

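The wrist view shows the boss at (318,188), the worm at (312,139), the handle line at column 317, the nut's red stripe at (318,203) and the plate stripe at (284,230) to (307,202). Next I measure numerically.

Run:
```python
from h import *
c=dict(np.load("w1.npz"));im=c["im"].astype(int)
hsv=cv2.cvtColor(c["im"],cv2.COLOR_BGR2HSV)
def comps(m,x0,y0,mn=15):
    n,l,st,ce=cv2.connectedComponentsWithStats(m.astype(np.uint8))
    for i in range(1,n):
        if st[i,4]>mn: print("  ",(ce[i]+[x0,y0]).round(1),st[i]+[x0,y0,0,0,0])
H,S,V=[hsv[...,i].astype(int) for i in range(3)]
sl=(slice(115,240),slice(270,360))
print("brass");comps(((H>10)&(H<30)&(S>100))[sl],270,115)
print("red");comps((((H<6)|(H>172))&(S>130))[sl],270,115,4)
b=((H>100)&(H<130)&(S>120))
for r in(10,40,70,80,84,88,92):
    x=np.nonzero(b[r,270:360])[0]; print(r,(x.min()+270,x.max()+270) if len(x) else None)
# gray boss: low-sat bright
print("grey");comps(((S<40)&(V>140))[sl],270,115,8)
a=cv2.resize(c["im"][80:240,260:380],None,fx=5,fy=5,interpolation=cv2.INTER_CUBIC)[:600+200]
cv2.imwrite("pics/w1c.png",cv2.resize(c["im"][85:235,260:380],(480,600),interpolation=cv2.INTER_CUBIC))
```

```text
brass
   [309.9 137.9] [299 137  25   4  68]
   [317.6 185.3] [302 171  31  32 436]
red
   [294.6 214.3] [283 199  24  32 138]
   [317.5 201.6] [315 199   6   6  26]
10 (np.int64(305), np.int64(328))
40 (np.int64(306), np.int64(328))
70 (np.int64(306), np.int64(328))
80 (np.int64(306), np.int64(328))
84 (np.int64(306), np.int64(328))
88 None
92 None
grey
   [329.3 146.9] [ 283  115   69   84 2324]
   [289.1 186.4] [282 174  15  24 328]
   [317.7 189.3] [309 182  18  16 208]
   [276.3 237.4] [270 234  19   6  65]
```

View pics/w1c.png

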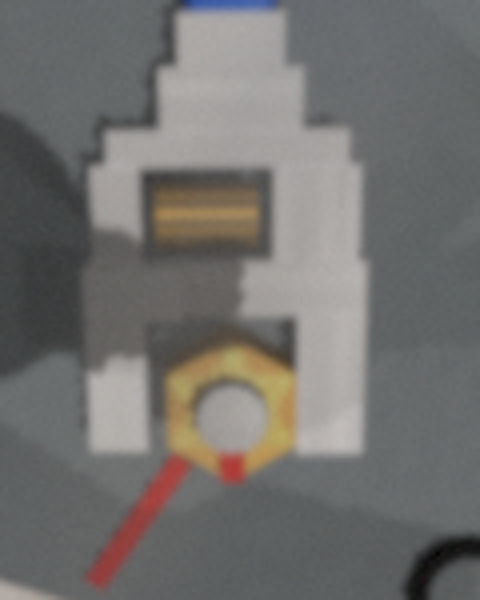

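Run:
```python
from h import *
c=dict(np.load("w1.npz"));s=cam("scene");d=cam("side")
P=[(317.75,189.25),(302.4,227),(352.5,207.8)]
X=tri([c,s,d],P);print("boss3",X,[proj(k,X).round(1).tolist() for k in(c,s,d)])
for i in(1,2):print(tri([c,[0,s,d][i]],[P[0],P[i]]))
# spare nut & gasket, plate pipe etc: scene crop / side crop pixels
f=lambda x,y:(255+x/3.31,185+y/3.333)
g=lambda x,y:(265+x/3.43,165+(y-300)/3.53)
for n,a,b,w in(("gasket",(161,242),(403,458),(376.5,233)),("hole",(133,272),(441,469),(378,260)),("hole2",(39,98),(218,565),(195.5,200.5)),("spare",(233,208),(359,411),(402.5,186))):
    Q=[w,f(*a),g(*b)];X=tri([c,s,d],Q);print(n,X.round(1),tri([c,d],[Q[0],Q[2]]).round(1),tri([c,s],Q[:2]).round(1))
for pl in(20,23,26,29):
    b=onz(c,[(317.75,189.25)],pl+29)[0];w=onz(c,[(311.5,138.3)],pl+22)[0]
    h=onz(c,[(317.2,84.5),(317,10.5)],pl+14)
    v=b-h[1];u=h[0]-h[1];hd=np.arctan2(v[1],v[0]);xw=np.array([np.cos(hd),np.sin(hd),0]);yw=np.array([-xw[1],xw[0],0])
    r=b-w;ends=onz(c,[(282,198),(347,198)],pl+14)
    st=onz(c,[(284,230.5),(306.5,201)],pl);rs=onz(c,[(318,203.5)],pl+21)
    q=st.mean(0)-b;qs=np.degrees(np.arctan2(q[1],q[0]));sd=st[0]-st[1];
    print(pl,b.round(1),w.round(1),np.degrees(hd).round(1),np.degrees(np.arctan2(u[1],u[0])).round(1),"nut-worm",r@xw,r@yw,"mouth",(ends-b)@xw,"stripe heading",qs,np.degrees(np.arctan2(sd[1],sd[0])),np.linalg.norm((st-b)[:,:2],axis=1),"junction",(h-b)@xw)
```

```text
boss3 [597.29672356 -69.48170914  45.48381463] [[[316.2, 188.4]], [[301.6, 228.6]], [[351.9, 206.3]]]
[598.46755044 -67.78370361  51.69714423]
[599.15396296 -70.77245165  40.78604195]
gasket [680.  -99.4  24.3] [ 681.5 -100.3   21.7] [680.3 -98.3  27.6]
hole [ 696.8 -129.2   24.2] [ 696.8 -130.3   23.8] [ 697.1 -128.7   25.9]
hole2 [ 481.2 -134.2   23.5] [ 481.4 -135.3   22.1] [ 483.  -133.1   27. ]
spare [679.2 -38.3  34. ] [681.1 -38.7  30.6] [679.5 -37.5  37.6]
20 [598.6 -68.8  49. ] [575.8 -25.7  42. ] -68.8 -68.9 nut-worm 48.399954924281325 5.720011213637334 mouth [13.66671043 14.07944616] stripe heading -101.43668418889278 -105.39203939701042 [68.69404663 25.00167578] junction [ -96.49907466 -156.07898567]
23 [598.3 -68.   52. ] [575.7 -25.4  45. ] -68.8 -68.9 nut-worm 47.86242941066847 5.6588732868762435 mouth [13.5708746  13.97883284] stripe heading -101.37869832694543 -105.39203939701044 [68.08367212 24.8268546 ] junction [ -95.45388997 -154.41656555]
26 [598.  -67.2  55. ] [575.6 -25.   48. ] -68.8 -68.9 nut-worm 47.32490390304764 5.597735024239797 mouth [13.47503892 13.87821937] stripe heading -101.31972206664682 -105.39203939701045 [67.47333279 24.65210789] junction [ -94.4087053  -152.75414544]
29 [597.6 -66.3  58. ] [575.6 -24.7  51. ] -68.8 -68.9 nut-worm 46.78737840162065 5.536596414641615 mouth [13.37920338 13.77760574] stripe heading -101.25972994367457 -105.39203939701046 [66.8630296  24.47743724] junction [ -93.36352064 -151.09172534]
```

```bash
python3 -m creep '[-3,5,-0.2,0,0,0,0, -5.6,9,-0.35,0,0,0,0, -5.6,11,-0.35,0,0,0,0, -5.6,12.5,-0.35,0,0,0,0, -5.6,13,-0.35,0,0,0,0, -5.6,13,-0.35,0,0,0,0, -5.6,13,-0.35,0,0,0,0]'; python3 -m creep '[0,0.2,0,0,0,0,0, 0,0.2,0,0,0,0,0]';python3 -m creep '[0,0.2,0,0,0,0,0, 0,0.2,0,0,0,0,0]'
```

```text
time_s: 2.8
ee_pos: [573.9, -17.2, 52.9]
orientation: [-1.359, 0.932, -0.936]
contact_force: [0.4, -0.6, 0.0]
finger_gap: -0.005
time_s: 2.97
ee_pos: [574.2, -17.9, 51.1]
orientation: [-1.358, 0.932, -0.938]
contact_force: [-0.3, 0.5, 0.4]
finger_gap: -0.0
time_s: 3.13
ee_pos: [573.1, -17.5, 47.9]
orientation: [-1.36, 0.934, -0.936]
contact_force: [-0.6, 0.0, -0.2]
finger_gap: -0.002
```

```bash
for i in 1; do python3 -m creep '[0,0.1,0,0,0,0,0, 0,0.1,0,0,0,0,0]'; python3 -m creep '[0,0.1,0,0,0,0,0, 0,0.1,0,0,0,0,0]'; done | grep -A2 ee_pos
```

```text
ee_pos: [572.7, -17.3, 46.3]
orientation: [-1.361, 0.935, -0.935]
contact_force: [-0.5, -0.9, -0.4]
--
ee_pos: [572.8, -17.3, 45.3]
orientation: [-1.361, 0.934, -0.935]
contact_force: [0.4, -0.2, 1.0]
```

```bash
python3 -m creep '[0,0.1,0,0,0,0,0, 0,0.1,0,0,0,0,0]'  | grep -A2 ee_pos
```

```text
ee_pos: [572.9, -17.3, 45.0]
orientation: [-1.36, 0.935, -0.935]
contact_force: [-1.6, 0.7, 4.0]
```

```bash
python3 -m creep '[0,0.2,0,0,0,0,0, 0,0.2,0,0,0,0,0]'  | grep -A2 ee_pos
```

```text
ee_pos: [573.0, -17.3, 44.6]
orientation: [-1.36, 0.935, -0.935]
contact_force: [-4.5, 0.7, 13.4]
```

```bash
python3 -m creep '[0.3,0,0,0,0,0,0, 0.6,0,0,0,0,0,0]'  | grep -A2 ee_pos;  python3 -m creep '[0.2,0,0,0,0,0,0, 0.4,0,0,0,0,0,0, 0.4,0,0,0,0,0,0]'  | grep -A2 ee_pos
```

```text
ee_pos: [573.4, -18.2, 44.6]
orientation: [-1.357, 0.939, -0.926]
contact_force: [-10.4, 7.5, 21.1]
ee_pos: [576.1, -25.4, 45.0]
orientation: [-1.358, 0.936, -0.932]
contact_force: [-5.9, 2.0, 16.4]
```

```bash
python3 -m creep '[0.2,-0.05,0,0,0,0,0, 0.4,-0.05,0,0,0,0,0, 0.4,-0.05,0,0,0,0,0]'  | grep -A2 ee_pos;  python3 -m creep '[0.2,0,0,0,0,0,0, 0.35,0,0,0,0,0,0, 0.35,0,0,0,0,0,0]'  | grep -A2 ee_pos
python3 - <<'E'
from h import *
c=cam("wrist");cv2.imwrite("pics/w2.png",c["im"]);np.savez("w2.npz",**c)
E
```

```text
ee_pos: [577.5, -29.0, 45.1]
orientation: [-1.359, 0.936, -0.932]
contact_force: [-4.9, 2.0, 14.0]
ee_pos: [578.8, -32.2, 45.0]
orientation: [-1.359, 0.936, -0.932]
contact_force: [-5.3, 1.3, 13.0]
```

View pics/w2.png

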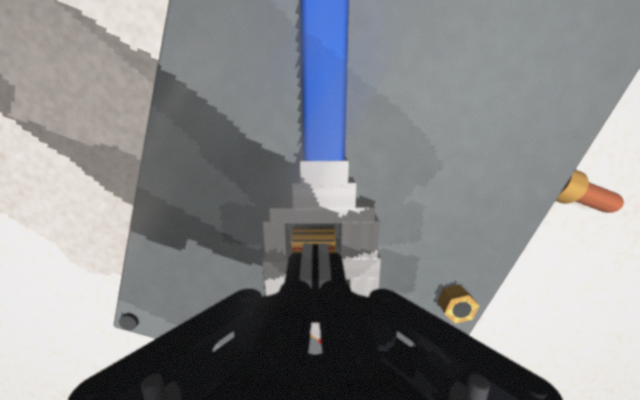

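```bash
python3 -m creep '[0,-0.8,0,0,0,0,0, 0,-0.8,0,0,0,0,0, -1.0,-0.8,0,0,0,0,0, -1.85,-0.8,0,0,0,0,0, -1.85,-0.8,0,0,0,0,0, -1.85,-0.4,0,0,0,0,0, -1.85,-0.2,0,0,0,0,0, -1.85,0,0,0,0,0,0, -1.85,0,0,0,0,0,0]'  | grep -A2 ee_pos
```

```text
ee_pos: [572.3, -15.8, 44.1]
orientation: [-1.36, 0.936, -0.934]
contact_force: [-3.3, 3.1, 9.2]
```

```bash
python3 -m creep '[0.2,0,0,0,0,0,0, 0.4,0,0,0,0,0,0, 0.6,0,0,0,0,0,0, 0.8,0,0,0,0,0,0]'  | grep -A2 ee_pos;  python3 -m creep '[0.2,0,0,0,0,0,0, 0.4,0,0,0,0,0,0, 0.6,0,0,0,0,0,0, 0.8,0,0,0,0,0,0, 1.0,0,0,0,0,0,0, 1.1,0,0,0,0,0,0, 1.1,0,0,0,0,0,0]'  | grep -A2 ee_pos
python3 -m creep '[0,-0.8,0,0,0,0,0, 0,-0.8,0,0,0,0,0, 3.9,-3,0,0,0,0,0, 3.9,-6,0,0,0,0,0, 3.9,-6,0,0,0,0,0, 3.9,-6,0,0,0,0,0, 3.9,-6,0,0,0,0,0]'  | grep -A2 ee_pos
python3 - <<'E'
from h import *
c=cam("wrist");cv2.imwrite("pics/w3.png",c["im"]);np.savez("w3.npz",**c)
cv2.imwrite("pics/w3c.png",cv2.resize(c["im"][60:310,240:400],(384,600),interpolation=cv2.INTER_CUBIC))
E
```

```text
ee_pos: [572.8, -16.7, 44.0]
orientation: [-1.356, 0.941, -0.922]
contact_force: [-9.9, 11.5, 18.6]
ee_pos: [579.4, -33.8, 44.9]
orientation: [-1.359, 0.935, -0.934]
contact_force: [-2.9, 1.4, 12.5]
ee_pos: [592.6, -70.2, 102.0]
orientation: [-1.361, 0.936, -0.934]
contact_force: [0.1, 0.3, 0.7]
```

View pics/w3c.png

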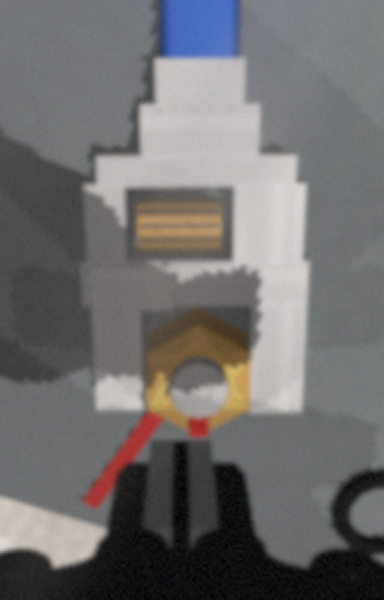

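The crop shows the jaw edge (crop x≈145) nearly touching the nut's left flat (x≈147). One or two more drags are needed, and I estimate the mouth width numerically as well.

Run:
```python
from h import *
f=lambda x,y:(240+x/2.4,60+y/2.4)
c=dict(np.load("w3.npz"));o=get_obs();T=R.from_rotvec(o["orientation"]).as_matrix()
for pl in(22,23,24):
    a=onz(c,[f(145,390),f(250,390)],pl+14);print(pl,np.linalg.norm(a[1]-a[0]))
    b=onz(c,[f(198,390)],pl+29)[0];w=onz(c,[f(180,222)],pl+22)[0];print(b,w)
    w-=o["ee_pos"];print("worm in tool",T.T@w)
c=dict(np.load("w1.npz"));f=lambda x,y:(260+x/4,85+y/4)
a=onz(c,[f(148,430),f(297,430)],37);print("w1",np.linalg.norm(a[1]-a[0]))
print(o["ee_pos"])
```

```text
22 33.85389854719403
[598.1922584  -68.90094289  51.        ] [575.55024902 -24.95537449  44.        ]
worm in tool [-47.52938254  57.39995172   0.7591677 ]
23 33.69184953761939
[598.01632976 -68.51929321  52.        ] [575.49314639 -24.80575294  45.        ]
worm in tool [-47.69122286  56.4002258    0.75740344]
24 33.52980052804474
[597.84040112 -68.13764352  53.        ] [575.43604376 -24.65613139  46.        ]
worm in tool [-47.85306319  55.40049988   0.75563918]
w1 38.219494057796474
[592.08187618 -69.62513426 101.3209461 ]
```

```bash
python3 -m creep '[-3,3,0.05,0,0,0,0, -5.6,5,0.05,0,0,0,0, -5.6,5,0.05,0,0,0,0, -5.6,5.4,0.05,0,0,0,0, -5.6,5.7,0.05,0,0,0,0, -5.6,6.0,0.05,0,0,0,0, -5.6,6.0,0.05,0,0,0,0]'  | grep -A2 ee_pos
python3 -m creep '[0.2,0,0,0,0,0,0, 0.4,0,0,0,0,0,0, 0.6,0,0,0,0,0,0]'  | grep -A2 ee_pos; python3 -m creep '[0.2,0,0,0,0,0,0, 0.4,0,0,0,0,0,0, 0.4,0,0,0,0,0,0]'  | grep -A2 ee_pos
```

```text
ee_pos: [572.7, -16.9, 44.5]
orientation: [-1.359, 0.938, -0.932]
contact_force: [-6.7, 4.0, 11.4]
ee_pos: [574.3, -21.2, 45.1]
orientation: [-1.359, 0.939, -0.929]
contact_force: [-7.6, 3.4, 14.7]
ee_pos: [576.9, -28.0, 45.1]
orientation: [-1.359, 0.937, -0.935]
contact_force: [-6.2, 2.2, 12.7]
```

```bash
python3 -m creep '[0.2,0,0,0,0,0,0, 0.4,0,0,0,0,0,0, 0.6,0,0,0,0,0,0, 0.6,0,0,0,0,0,0]'  | grep -A2 ee_pos
python3 -m creep '[0,-0.8,0,0,0,0,0, 0,-0.8,0,0,0,0,0, -1.0,-0.8,0,0,0,0,0, -1.6,-0.8,0,0,0,0,0, -1.6,-0.8,0,0,0,0,0, -1.6,-0.4,0,0,0,0,0, -1.6,-0.2,0,0,0,0,0, -1.6,0,0,0,0,0,0, -1.6,0,0,0,0,0,0]'  | grep -A2 ee_pos
python3 -m creep '[0.2,0,0,0,0,0,0, 0.4,0,0,0,0,0,0, 0.6,0,0,0,0,0,0]'  | grep -A2 ee_pos; python3 -m creep '[0.2,0,0,0,0,0,0, 0.4,0,0,0,0,0,0, 0.4,0,0,0,0,0,0]'  | grep -A2 ee_pos
```

```text
ee_pos: [579.2, -33.9, 44.9]
orientation: [-1.359, 0.936, -0.935]
contact_force: [-4.9, 1.2, 11.3]
ee_pos: [573.7, -17.4, 44.7]
orientation: [-1.359, 0.935, -0.933]
contact_force: [-3.6, 2.7, 12.9]
ee_pos: [574.5, -19.5, 44.9]
orientation: [-1.358, 0.938, -0.927]
contact_force: [-8.0, 6.5, 18.5]
ee_pos: [576.4, -25.1, 45.0]
orientation: [-1.358, 0.937, -0.93]
contact_force: [-6.5, 3.4, 16.5]
```

```bash
python3 -m creep '[0.2,0,0,0,0,0,0, 0.4,0,0,0,0,0,0, 0.6,0,0,0,0,0,0, 0.7,0,0,0,0,0,0, 0.7,0,0,0,0,0,0]'  | grep -A2 ee_pos
python3 -m creep '[0,-0.8,0,0,0,0,0, 0,-0.8,0,0,0,0,0, 3.9,-3,0,0,0,0,0, 3.9,-6,0,0,0,0,0, 3.9,-6,0,0,0,0,0, 3.9,-6,0,0,0,0,0, 3.9,-6,0,0,0,0,0]'  | grep -A2 ee_pos
python3 - <<'E'
from h import *
c=cam("wrist");cv2.imwrite("pics/w4.png",c["im"]);np.savez("w4.npz",**c)
p=cv2.imread("pics/w3.png")
f=lambda i:cv2.resize(i[60:310,240:400],(384,600),interpolation=cv2.INTER_CUBIC)
cv2.imwrite("pics/w4c.png",np.hstack([f(p),f(c["im"])]));print(get_obs()["ee_pos"])
E
```

```text
ee_pos: [578.1, -29.5, 44.9]
orientation: [-1.357, 0.939, -0.926]
contact_force: [-8.9, 6.7, 18.8]
ee_pos: [593.1, -70.4, 101.9]
orientation: [-1.361, 0.936, -0.934]
contact_force: [0.2, -0.0, -0.6]
[592.58248753 -69.7969742  101.26143784]
```

View pics/w4c.png

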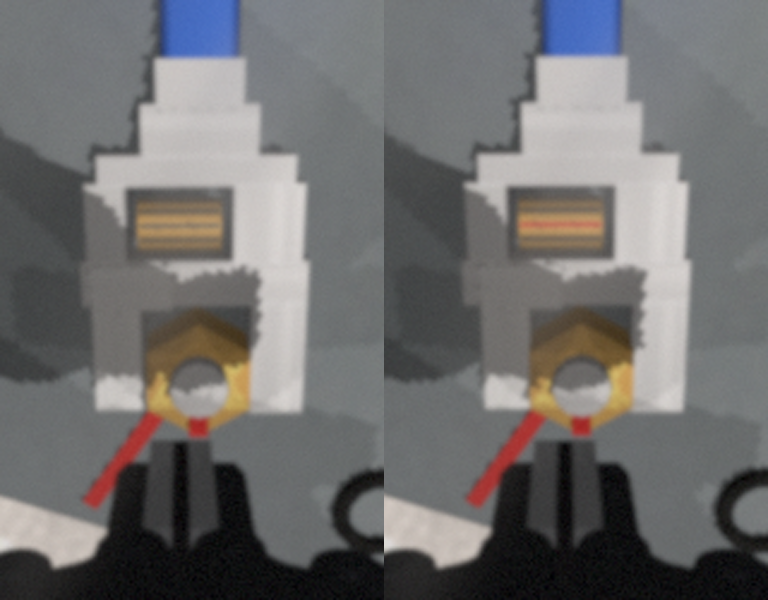

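The jaw edge (crop x≈529) now meets the nut flat, and the last drag stalled at about 9.5 N, against 4 N before. One more confirming drag.

```bash
python3 -m creep '[-3,3,0.05,0,0,0,0, -5.5,5,0.05,0,0,0,0, -5.5,5,0.05,0,0,0,0, -5.5,5.4,0.05,0,0,0,0, -5.5,5.7,0.05,0,0,0,0, -5.5,6.0,0.05,0,0,0,0, -5.5,6.0,0.05,0,0,0,0]'  | grep -A2 ee_pos
python3 -m creep '[0.2,0,0,0,0,0,0, 0.4,0,0,0,0,0,0, 0.5,0,0,0,0,0,0, 0.5,0,0,0,0,0,0]'  | grep -A2 ee_pos; python3 -m creep '[0.2,0,0,0,0,0,0, 0.4,0,0,0,0,0,0, 0.4,0,0,0,0,0,0]'  | grep -A2 ee_pos
```

```text
ee_pos: [573.3, -17.4, 44.6]
orientation: [-1.359, 0.938, -0.931]
contact_force: [-6.7, 5.1, 13.4]
ee_pos: [573.4, -17.7, 44.6]
orientation: [-1.357, 0.942, -0.923]
contact_force: [-9.7, 9.6, 17.2]
ee_pos: [575.3, -22.7, 45.0]
orientation: [-1.357, 0.941, -0.925]
contact_force: [-10.7, 7.7, 18.4]
```

```bash
python3 -m creep '[0,-0.8,0,0,0,0,0, 0,-0.8,0,0,0,0,0, 4.6,-3,0,0,0,0,0, 4.6,-6,0,0,0,0,0, 4.6,-6,0,0,0,0,0, 4.6,-6,0,0,0,0,0, 4.6,-6,0,0,0,0,0, 4.6,-6,0,0,0,0,0]'
python3 - <<'E'
from h import *
c=cam("wrist");cv2.imwrite("pics/w5.png",c["im"]);np.savez("w5.npz",**c);print(get_obs()["ee_pos"])
f=lambda i:cv2.resize(i[130:240,270:375],(400,420),interpolation=cv2.INTER_CUBIC)
cv2.imwrite("pics/w5c.png",np.hstack([f(cv2.imread("pics/w4.png")),f(c["im"])]))
E
```

```text
time_s: 12.62
ee_pos: [593.1, -69.4, 101.4]
orientation: [-1.362, 0.936, -0.933]
contact_force: [0.2, 0.5, -0.5]
finger_gap: -0.001
[592.994901   -69.17648337 101.20610452]
```

View pics/w5c.png

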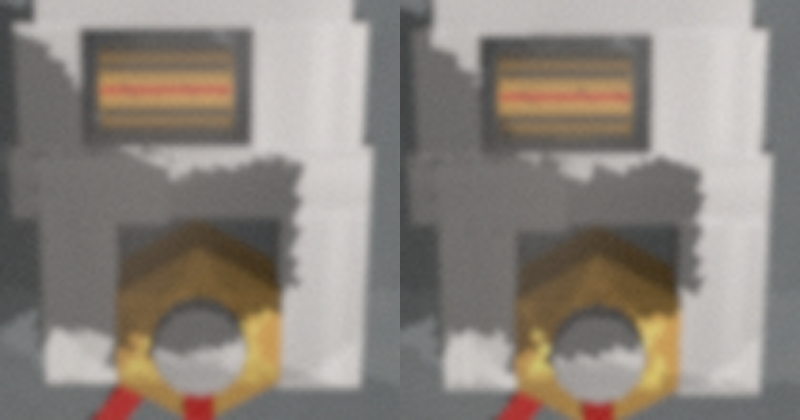

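The worm's red mark did not move between the two drags, so the jaw is snug. Now the handle's −y side.

```bash
python3 -m creep '[-4,0,-0.8,0,0,0,0, -8,0,-1.6,0,0,0,0, -12,0,-2.5,0,0,0,0, -14.9,0,-2.6,0,0,0,0, -14.9,0,-2.6,0,0,0,0, -14.9,3,-2.6,0,0,0,0, -14.9,5,-2.6,0,0,0,0, -14.9,6.6,-2.6,0,0,0,0, -14.9,7.0,-2.6,0,0,0,0, -14.9,7.0,-2.6,0,0,0,0, -14.9,7.0,-2.6,0,0,0,0]'
python3 - <<'E'
from h import *
o=get_obs();T=R.from_rotvec(o["orientation"]).as_matrix();C=T.T@(np.array([598,-68.4,45])-o["ee_pos"]);print(C)
for t in np.radians([0,3,6,9,12,15,18,21,24,27,30,33,35]):
    s,c=np.sin(t),np.cos(t);p=C[[0,2]]-[C[0]*c+C[2]*s,-C[0]*s+C[2]*c];print(round(t,3),(p/10).round(2))
E
```

```text
time_s: 13.58
ee_pos: [516.5, 59.6, 32.9]
orientation: [-1.361, 0.934, -0.935]
contact_force: [-0.8, 0.1, 0.1]
finger_gap: 0.002
[148.74799664 -12.06218964  30.04266328]
0.0 [0. 0.]
0.052 [-0.14  0.78]
0.105 [-0.23  1.57]
0.157 [-0.29  2.36]
0.209 [-0.3   3.16]
0.262 [-0.27  3.95]
0.314 [-0.2   4.74]
0.367 [-0.09  5.53]
0.419 [0.06 6.31]
0.471 [0.26 7.08]
0.524 [0.49 7.84]
0.576 [0.76 8.59]
0.611 [0.97 9.08]
```

```bash
python3 -m creep '[0,0.3,0.3,0,0,0,0, 0,0.3,0.6,0,0,0,0, 0,0.3,0.9,0,0,0,0, 0,0.3,1.0,0,0,0,0, 0,0.3,1.0,0,0,0,0]'
python3 -m creep '[0,0,0.2,0,0,0,0, 0,0,0.2,0,0,0,0, 0,0,0.2,0,0,0,0]'
```

```text
time_s: 14.0
ee_pos: [523.7, 62.3, 30.2]
orientation: [-1.364, 0.938, -0.932]
contact_force: [-5.5, -2.0, 4.8]
finger_gap: 0.001
time_s: 14.25
ee_pos: [524.2, 62.6, 30.1]
orientation: [-1.366, 0.941, -0.931]
contact_force: [-8.2, -2.1, 8.6]
finger_gap: 0.001
```

```bash
python3 -m creep '[0,-0.3,0,0,0,0,0, 0,-0.3,0,0,0,0,0]'
python3 -m creep '[-0.05,0,0.2,0,0.02,0,0, -0.05,0,0.4,0,0.035,0,0, -0.05,0,0.4,0,0.035,0,0]'
```

```text
time_s: 14.42
ee_pos: [528.5, 64.0, 33.7]
orientation: [-1.359, 0.933, -0.936]
contact_force: [-1.1, -2.1, 0.8]
finger_gap: 0.002
time_s: 14.67
ee_pos: [529.3, 64.9, 32.5]
orientation: [-1.352, 0.965, -0.96]
contact_force: [-4.9, -3.2, 3.7]
finger_gap: -0.002
```

```bash
cat > arc.py <<'E'
from h import *
o=get_obs();T=R.from_rotvec(o["orientation"]).as_matrix();C=T.T@(np.array([598,-68.4,45])-o["ee_pos"]);print(o["time_s"],C.round(1),"heading",np.degrees(np.arctan2(T[1,0],T[0,0])).round(1),"cf tool",(T.T@o["contact_force"]).round(1))
for t in np.arange(0.04,0.45,0.04):
    s,c=np.sin(t),np.cos(t);p=C[[0,2]]-[C[0]*c+C[2]*s,-C[0]*s+C[2]*c];print(round(t,3),(p/10).round(2))
E
python3 arc.py
```

```text
14.6667 [148.4 -12.6  21.6] heading -71.1 cf tool [ 1.4 -3.6 -5.7]
0.04 [-0.07  0.6 ]
0.08 [-0.13  1.19]
0.12 [-0.15  1.79]
0.16 [-0.16  2.39]
0.2 [-0.13  2.99]
0.24 [-0.09  3.59]
0.28 [-0.02  4.18]
0.32 [0.07 4.78]
0.36 [0.19 5.37]
0.4 [0.33 5.95]
0.44 [0.49 6.53]
```

Push about 0.2 rad with slow rows, then check.

```bash
python3 -m creep '[-0.04,-0.1,0.3,0,0.02,0,0, -0.07,-0.1,0.6,0,0.04,0,0, -0.1,-0.1,0.9,0,0.06,0,0, -0.13,-0.1,1.2,0,0.08,0,0, -0.14,-0.1,1.5,0,0.1,0,0, -0.15,-0.1,1.8,0,0.12,0,0, -0.15,-0.1,1.8,0,0.12,0,0]'
python3 arc.py
python3 - <<'E'
from h import *
for n in("scene","side"):cv2.imwrite(f"pics/{n}1.png",cam(n)["im"])
f=lambda n,b:cv2.resize(cv2.imread(f"pics/{n}1.png")[b[0]:b[1],b[2]:b[3]],(480,300),interpolation=2)
cv2.imwrite("pics/p1.png",np.vstack([f("scene",(185,275,255,400)),f("side",(165,250,265,405))]))
E
```

```text
time_s: 15.25
ee_pos: [548.4, 73.9, 33.7]
orientation: [-1.301, 1.051, -1.052]
contact_force: [-2.7, -1.4, -1.5]
finger_gap: -0.001
15.25 [149.6 -11.3  18.6] heading -77.9 cf tool [ 0.8  1.5 -2.9]
0.04 [-0.06  0.6 ]
0.08 [-0.1  1.2]
0.12 [-0.12  1.8 ]
0.16 [-0.11  2.41]
0.2 [-0.07  3.01]
0.24 [-0.01  3.61]
0.28 [0.07 4.21]
0.32 [0.17 4.8 ]
0.36 [0.3  5.39]
0.4 [0.46 5.97]
0.44 [0.63 6.55]
```

View pics/p1.png

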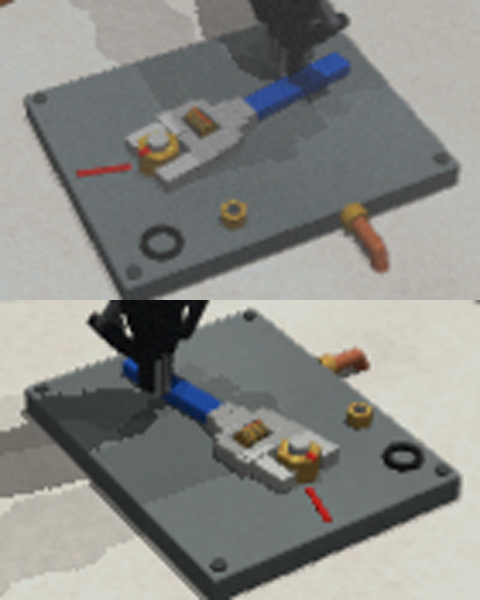

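The wrench follows the finger at 2.9 N, as expected for 0.4 N m, with heading about −78°. Push on.

```bash
python3 -m creep '[-0.03,0,0.3,0,0.02,0,0, -0.06,0,0.6,0,0.04,0,0, -0.08,0,0.9,0,0.06,0,0, -0.1,0,1.2,0,0.08,0,0, -0.11,0,1.5,0,0.1,0,0, -0.12,0,1.8,0,0.12,0,0, -0.11,0,2.1,0,0.14,0,0, -0.11,0,2.41,0,0.16,0,0, -0.09,0,2.7,0,0.18,0,0, -0.07,0,3.0,0,0.2,0,0, -0.04,0,3.3,0,0.22,0,0, -0.01,0,3.6,0,0.24,0,0, 0.03,0,3.9,0,0.26,0,0, 0.07,0,4.2,0,0.28,0,0, 0.12,0,4.5,0,0.3,0,0, 0.17,0,4.8,0,0.32,0,0, 0.24,0,5.1,0,0.34,0,0, 0.3,0,5.4,0,0.36,0,0, 0.3,0,5.4,0,0.36,0,0]'
python3 arc.py
python3 - <<'E'
from h import *
for n in("scene","side"):cv2.imwrite(f"pics/{n}2.png",cam(n)["im"])
c=cam("wrist");np.savez("w6.npz",**c);cv2.imwrite("pics/w6.png",c["im"])
f=lambda n,b:cv2.resize(cv2.imread(f"pics/{n}2.png")[b[0]:b[1],b[2]:b[3]],(480,300),interpolation=2)
cv2.imwrite("pics/p2.png",np.vstack([f("scene",(185,275,255,400)),f("side",(165,250,265,405))]))
E
```

```text
time_s: 16.93
ee_pos: [600.5, 82.5, 34.0]
orientation: [-1.136, 1.32, -1.316]
contact_force: [-5.1, -0.1, 1.4]
finger_gap: -0.001
16.9333 [149.6 -11.2  19.8] heading -98.5 cf tool [ 0.9 -1.4 -5. ]
0.04 [-0.07  0.6 ]
0.08 [-0.11  1.2 ]
0.12 [-0.13  1.8 ]
0.16 [-0.13  2.41]
0.2 [-0.1   3.01]
0.24 [-0.04  3.61]
0.28 [0.03 4.21]
0.32 [0.14 4.81]
0.36 [0.26 5.4 ]
0.4 [0.41 5.98]
0.44 [0.58 6.56]
```

```bash
python3 -m creep '[0,0,-1,0,0,0,0, 0,0,-2,0,0,0,0, 0,-4,-2,0,0,0,0, 0,-8,-2,0,0,0,0, 0,-12,-2,0,0,0,0, 4,-14,0,0,0,0,0, 8,-14,2,0,0,0,0, 12,-14,2,0,0,0,0, 15,-14,2,0,0,0,0, 15,-14,2,0,0,0,0, 15,-14,2,0,0,0,0, 15,-14,2,0,0,0,0]'
cat > meas.py <<'E'
from h import *
import sys
k=sys.argv[1]
c=cam("wrist");np.savez(k+".npz",**c);o=get_obs()
cv2.imwrite(f"pics/{k}.png",c["im"]);cv2.imwrite(f"pics/{k}c.png",cv2.resize(c["im"][85:245,250:390],(525,600),interpolation=cv2.INTER_CUBIC))
hsv=cv2.cvtColor(c["im"],cv2.COLOR_BGR2HSV);H,S,V=[hsv[...,i].astype(int) for i in range(3)]
T=R.from_rotvec(o["orientation"]).as_matrix();print(o["ee_pos"].round(1),"tool heading",np.degrees(np.arctan2(T[1,0],T[0,0])))
m=(((H<6)|(H>172))&(S>120)).astype(np.uint8);m[:,:200]=0;m[:,430:]=0;m[260:]=0
n,l,st,ce=cv2.connectedComponentsWithStats(m)
pl=23
for i in range(1,n):
    if st[i,4]<8: continue
    P=np.argwhere(l==i)[:,::-1].astype(float)
    X=onz(c,P,pl)[:,:2].astype(np.float32);e=cv2.fitLine(X,2,0,.01,.01).ravel();print("red",ce[i].round(1),st[i],e,np.degrees(np.arctan2(e[1],e[0])),"z+21",onz(c,[ce[i]],pl+21)[0].round(1))
b=((H>100)&(H<130)&(S>120)).astype(np.uint8);b[:,:200]=0;b[:,430:]=0;b[200:]=0
P=np.argwhere(b)[:,::-1].astype(float);X=onz(c,P,pl+14)[:,:2].astype(np.float32);e=cv2.fitLine(X,2,0,.01,.01).ravel()
print("handle",len(P),e,np.degrees(np.arctan2(e[1],e[0])))
E
python3 meas.py w7
```

```text
time_s: 18.08
ee_pos: [600.5, -69.3, 174.6]
orientation: [-1.131, 1.315, -1.319]
contact_force: [0.1, 0.7, -0.2]
finger_gap: 0.0
[600.3 -67.8 174.3] tool heading -98.34640875282531
red [308.6 222.3] [305 202  10  42 212] [ 2.6016432e-01  9.6556437e-01  5.8845044e+02 -1.1053494e+02] 74.92018 z+21 [ 590.2 -101.7   44. ]
handle 2124 [1.2416371e-01 9.9226177e-01 6.1489490e+02 6.0045559e+01] 82.86753
```

View pics/w7c.png

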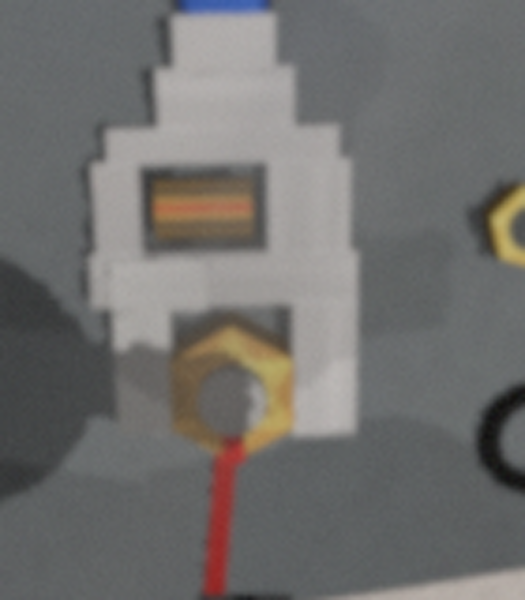

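```bash
python3 - <<'E'
from h import *
for k,ymin,boss in(("w7",212,(311.6,190.9)),("w1",206,(317.75,189.25))):
    c=dict(np.load(k+".npz"));hsv=cv2.cvtColor(c["im"],cv2.COLOR_BGR2HSV);H,S,V=[hsv[...,i].astype(int) for i in range(3)]
    m=(((H<6)|(H>172))&(S>120));m[:,:270]=0;m[:,350:]=0;m[250:]=0;m[:ymin]=0
    P=np.argwhere(m)[:,::-1].astype(float);X=onz(c,P,23)[:,:2].astype(np.float32);e=cv2.fitLine(X,2,0,.01,.01).ravel()
    b=onz(c,[boss],52)[0][:2];q=X.mean(0)-b
    print(k,len(P),"line",np.degrees(np.arctan2(e[1],e[0])),"from axis",np.degrees(np.arctan2(q[1],q[0])),b, "axis at plane offset",np.cross(e[:2],b-e[2:]))
    p=onz(c,[(312.3,204.3) if k=="w7" else (317.5,201.6)],44)[0][:2]-b;print("nut stripe",np.degrees(np.arctan2(p[1],p[0])),np.linalg.norm(p))
E
python3 -c "
from h import *
o=get_obs();T=R.from_rotvec(o['orientation']).as_matrix();print(T.T@(np.array([598,-68.4,45])-o['ee_pos']),o['ee_pos'])"
```

```text
w7 159 line 76.5004 from axis -103.49070455654133 [598.5970613  -67.09697595] axis at plane offset 0.0079306657348166
nut stripe -96.44056146813611 16.241997970047887
w1 128 line 76.32823 from axis -103.21419703761237 [598.29628892 -67.96525464] axis at plane offset 0.39477425992576265
nut stripe -69.71210393188629 15.346193716439336
[  1.15628735 129.26300378  -2.59370143] [600.31706575 -67.81161209 174.27209073]<stdin>:7: DeprecationWarning: Arrays of 2-dimensional vectors are deprecated. Use arrays of 3-dimensional vectors instead. (deprecated in NumPy 2.0)
```

Wrench heading is −97.1°, target about −103.7°, so 0.115 rad remains. Return to the handle and finish the turn.

```bash
python3 -m creep '[-4,0,-2,0,0,0,0, -8,0,-4,0,0,0,0, -12,0,-4,0,0,0,0, -15,0,-4,0,0,0,0, -15,0,-4,0,0,0,0, -15,4,-4,0,0,0,0, -15,8,-4,0,0,0,0, -15,12,-4,0,0,0,0, -15,14,-4,0,0,0,0, -15,14,-4,0,0,0,0, -15,14,-3.3,0,0,0,0, -15,14,-2.6,0,0,0,0, -15,14,-2.2,0,0,0,0]'
python3 -m creep '[0,0,0.2,0,0,0,0, -0.03,0,0.5,0,0.02,0,0, -0.07,0,0.8,0,0.04,0,0, -0.09,0,1.1,0,0.06,0,0, -0.11,0,1.4,0,0.08,0,0, -0.12,0,1.7,0,0.1,0,0, -0.13,0,1.92,0,0.115,0,0, -0.13,0,1.92,0,0.115,0,0]'
python3 -m creep '[0,0,-1,0,0,0,0, 0,0,-2,0,0,0,0, 0,-4,-2,0,0,0,0, 0,-8,-2,0,0,0,0, 0,-12,-2,0,0,0,0, 4,-14,0,0,0,0,0, 8,-14,2,0,0,0,0, 12,-14,2,0,0,0,0, 15,-14,2,0,0,0,0, 15,-14,2,0,0,0,0, 15,-14,2,0,0,0,0, 15,-14,2,0,0,0,0]'
python3 meas.py w8
```

```text
time_s: 19.22
ee_pos: [601.8, 82.8, 36.3]
orientation: [-1.132, 1.314, -1.317]
contact_force: [-3.9, 1.4, 0.7]
finger_gap: 0.0
time_s: 19.88
ee_pos: [616.7, 81.4, 35.0]
orientation: [-1.075, 1.404, -1.397]
contact_force: [-5.7, 2.3, 4.3]
finger_gap: -0.001
time_s: 20.88
ee_pos: [599.6, -69.8, 175.1]
orientation: [-1.07, 1.399, -1.401]
contact_force: [0.3, 0.3, 0.1]
finger_gap: -0.002
[599.7 -68.3 174.6] tool heading -104.96085514069632
red [313.6 223.1] [311 202   6  43 216] [ 2.2983792e-01  9.7322893e-01  5.8776489e+02 -1.1183462e+02] 76.71246 z+21 [ 590.1 -103.1   44. ]
handle 2118 [2.3038375e-01 9.7309983e-01 6.2857782e+02 5.7638145e+01] 76.68033
```

View pics/w8c.png

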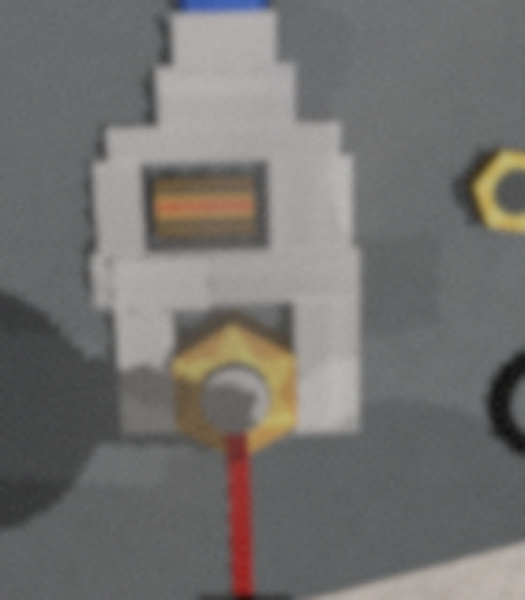

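The crop shows the nut's stripe and the plate stripe as one straight line (crop column 237). The jaw is against the nut, the wrench is flat and the gripper is clear. I'm handing in.

```bash
python3 -c "
from bench import *
print(finish_job())"
```

```text
the job is handed in; nothing more can be done
None
```

I closed the wrench's jaw onto the nut and tightened the nut until its red stripe lined up with the plate's. I handed the job in at about 21 s; no verdict was reported.

**Jaw:** I rolled the worm with the shut fingertips in five drags, pressing about 9–21 N. On the fourth drag the resistance rose from about 4 N to 9.5 N. On the fifth the worm's red mark did not turn, and the pictures show the jaw against the nut's flat, so I take it as snug.

**Tightening:** I pushed the handle's −y side in two strokes with about 3–9 N, withdrawing in between to measure. The wrench now heads −103.3°. The plate stripe measures −103.5° in two fits. Adding the specified 0.61 rad to the measured start gives −103.85°, so alignment is within about 0.5°, or 0.01 rad.

**Last look:** The two stripes form one line, and the wrench lies flat with the jaw still on the nut. The gasket and spare nut showed no sign of having moved, though I did not measure them. I never sent the fingers onto the nut, and they were clear of everything at hand-in.

**Checks that disagreed:**
- **Plate height:** The camera estimates spread between about 16 and 28 mm. The contact on the worm gave about 23 mm.
- **First handle contact:** At z ≈ 30 mm the fingertip caught on something with about 12 N total, roughly 9 N of it upward. I raised it 3 mm and pushed normally from there. The cause is not known.

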